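# Load the narrow-footed kitchen caddy in balance

## Robot

A 6-joint arm with a two-finger parallel gripper is mounted at the origin on the work surface. World frame = base frame: x ahead of the robot, y to its left, z up, the work surface at z = 0. Lengths are in mm, angles in degrees, forces in N, time in s.
With the tool pointing down it reaches from about 300 to 850 mm from the base axis. Payload 4.2 kg.
Tool frame: the origin (TCP) lies on the centre line of the jaws, within the pads' length; the fingertips stand 14 mm ahead of it and the grasp point (between the pads) lies 5 mm behind it; z points along the fingers, y is the line along which they close (so a half turn about z gives the same grasp; the last joint's range is limited). The gripper opens to 91 mm and grips with 3 to 60 N. Pads are 32 mm wide; open, the fingers measure 118 mm over their backs; the gripper's body (76 mm by 178 mm) begins 60 mm behind the grasp point.
Start: joints at [-73.797, 18.312, 89.639, -0, 72.044, -1.146], TCP at [171.464, -548.855, 227.976] pointing down, gripper open.
Joint ranges: [-177.97, 177.97], [-48.28, 115.42], [12.27, 149.76], [-77.06, 257.06], [2.81, 150.46], [-146.56, 146.56]. Speed limits (degrees/s): [147.25, 147.25, 180, 180, 180, 180].

## Interface

Orientations are given as [roll, pitch, yaw] about the fixed x, y, z axes, in that order (R = Rz(yaw) Ry(pitch) Rx(roll)).
In Python, from workcell import env gives the robot as it stands.
- The arm moves only by the tool arm_command, never from a script. Its argument "motion" is a list of rows, each an object with "offset": the shift along the tool's x, y, z in m, a list of three; "spin": the turn about the tool's z in rad. In form: [{"offset": [tx, ty, tz], "spin": spin}, ...]. A call has 1 to 5 rows; each row shifts and turns the commanded pose from where the row before left it, along the tool's axes as they then stand; what a row does not reach is not made up. A row lasts 1/8 s, in which the tool goes at most 62.5 mm and 10.7 degrees, less where a joint would pass 70% of its speed; a pose out of reach is approached as far as the arm can. A call with a gripper value outside its range is refused whole. "jaw" is the finger opening in m, from 0 to 0.0912, set as the call begins (left out, the last holds). The fingers move at their own pace and stop on an object; "newtons" is the grip in N (left out, the last holds). Time passes only in rows, so rows that do not move let the fingers close. It gives the time, the measured TCP pose, the force, the opening and the grip force at its end, in the units of the state.
- env.state(): the state, without advancing time (a new reading comes with each control period).
- env.grab_frame(name): name is "side" or "top" or "wrist"; returns (picture, depth): 384x512x3 uint8, blue, green, red; 384x512 float32, mm along the optical axis (not along the pixel's ray), 0 where there is no reading.
- env.camera_model(name): a dict with "fx", "fy", "cx", "cy" (pixels), "eye" and "rotation" of the camera in the world; the wrist camera has in their place "hand_eye" (4x4, takes a point from camera to tool coordinates, whose origin is the TCP and whose axes are the flange's). Camera axes: x right, y down, z forward; pixel columns grow to the right and rows downward; lengths in mm; the calibration is good to about 2 mm. The wrist camera is an equidistant fisheye: a pixel r from the principal point sees the ray r / f radians off the axis. A picture is of the moment at which its call begins: read the wrist's pose just before it. camera_model takes no time and is no camera call.
- env.job_done(): hands the job in; it is judged then, once.
Trained networks look in the newest picture that a camera, given by its name, has taken for a name from the list of things; names that differ only in an ending like _2 or _b are one class to them, and where a whole thing is asked for, a point or a joint stands for the part that bears it (a point fixed in the world has none). Each returns a list of dicts, best first, with "score" (0 to 1); they miss things now and then, are a little off and sometimes report something else, mostly with a low value. They report only what shows in the picture. A call takes as long as a camera call.
- env.boxes_of(camera, target): "bbox" ([left, top, right, bottom] in pixels, round what is visible of it).
- env.pinpoint(camera, target): "location" ([column, row] in pixels: a listed point, or the origin of a listed thing).
The state is a dict: "time_s": time; "qpos": joint angles; "qvel": joint speeds; "effort": joint torques, N m; "ee_pos": TCP position; "ee_rot": TCP orientation; "force": force on the tool from outside, world axes, zero at the start; "torque": the same for the moment, N m; "gripper_width": finger opening in mm; "gripper_force": force on a finger pad.
Only numpy, scipy, OpenCV 4.12 (cv2) and the standard library are available. Lean on these libraries where they do the work, as an engineer would, in place of code of your own. Each camera call takes 0.05 s, during which the arm holds its last target. There are 200 camera calls.

## Task

Stand the three yellow tins upright in the three open wells of the light blue caddy, one in each, and let go, without the caddy ever tipping over or being pushed along the counter, and without disturbing the mug, glass and soap bottle. The tins look alike but weigh very differently, so feel their weight: the heaviest must go in first, in the well over the narrow foot, the lightest belongs in the far well on the long arm and the middling one in the well on the short arm.

Things in the scene. Friction and masses are not known exactly. Their poses are not given: they have to be found in the camera images.
- caddy: light (120 g) loose caddy: blue tray 78 x 300 mm, rim 75 mm above the table, on one narrow foot 110 (x) x 48 mm (y). Origin under the foot's middle, z up, y along the tray to its long arm (tray: y -113 to +187 mm). From -y: short-arm well, well over the foot, closed white pocket (not for tins), long-arm well. Tips over the foot's edges if unbalanced or pressed on an arm; tins side by side stand 14 mm apart
- well_short (a point): centre of the floor of the caddy's short-arm well, 51 mm above the table, axes as the caddy's; the well is 70 x 70 mm inside with 4 mm walls 24 mm high; 74 mm to -y of the foot's middle
- well_mid (a point): centre of the floor of the caddy's middle well, 51 mm above the table, axes as the caddy's; the well is 70 x 70 mm inside with 4 mm walls 24 mm high; right above the foot
- well_long (a point): centre of the floor of the caddy's long-arm well, 51 mm above the table, axes as the caddy's; the well is 70 x 70 mm inside with 4 mm walls 24 mm high; 148 mm to +y of the foot's middle
- tin_a_centre (a point): one of three look-alike closed tins: yellow square box 60 x 60 x 110 mm, flat wooden lid flush with its sides, upright; this point is its centre (55 mm above its underside), z up its axis, x and y square to its sides. The three differ only in hidden weight, and any of them may be the heavy one: about 750 g, 290 g and 80 g in all, each within about 5%; contents hardly move
- tin_b_centre (a point): one of three look-alike closed tins: yellow square box 60 x 60 x 110 mm, flat wooden lid flush with its sides, upright; this point is its centre (55 mm above its underside), z up its axis, x and y square to its sides. The three differ only in hidden weight, and any of them may be the heavy one: about 750 g, 290 g and 80 g in all, each within about 5%; contents hardly move
- tin_c_centre (a point): one of three look-alike closed tins: yellow square box 60 x 60 x 110 mm, flat wooden lid flush with its sides, upright; this point is its centre (55 mm above its underside), z up its axis, x and y square to its sides. The three differ only in hidden weight, and any of them may be the heavy one: about 750 g, 290 g and 80 g in all, each within about 5%; contents hardly move
- mug: bystander, to be left alone: blue ceramic mug, 76 mm across, 90 mm high, handle at +y; origin at the centre of its underside
- tumbler: bystander, to be left alone: clear glass, 68 mm across, 100 mm high; origin at the centre of its underside
- soap: bystander, to be left alone: green washing-up bottle, 62 mm across, 170 mm high; origin at the centre of its underside

How it is judged:
By the outcome, as a careful person would: the job done as asked, in the order asked, and still so for the second after the job is handed in, with the robot touching nothing.
It also fails if it takes over 72 s, if anything falls off the work surface, if the arm or the gripper's body presses on something with over 40 N, if the wrist force passes 120 N, or if a joint passes its speed limit or range.

## Working session

There is one attempt and no reset: what is moved stays moved. The work goes in short steps, Python scripts to look and compute and a tool call to move; the robot and the scene stay as the last step left them, time stands still between calls to the robot, and variables do not carry over. Pictures are saved under pics/ and viewed, at most 10 in all, crops included, and the job is handed in when it is done.

Besides the shell and the picture viewer there is one more tool, called after ">>>" in YAML: its name, and indented under it one key for each argument. arm_command: Moves the arm, as the interface text tells. Its arguments: {"type":"object","properties":{"motion":{"type":"array"},"jaw":{"type":"number"},"newtons":{"type":"number"}},"required":["motion"]}

```bash
mkdir -p pics
cat > h.py <<'E'
import numpy as np, cv2
from workcell import env
def world(cam, px, depth):
    m=env.camera_model(cam); d=depth
    p=np.array([(px[0]-m['cx'])/m['fx']*d,(px[1]-m['cy'])/m['fy']*d,d])
    return np.array(m['rotation'])@p+np.array(m['eye'])
def onplane(cam,px,z):
    m=env.camera_model(cam); R=np.array(m['rotation']); e=np.array(m['eye'])
    r=R@np.array([(px[0]-m['cx'])/m['fx'],(px[1]-m['cy'])/m['fy'],1.])
    return e+r*(z-e[2])/r[2]
E
python3 - <<'E'
from h import *
s=env.state();print(s)
for c in ['top','side']:
    im,d=env.grab_frame(c);cv2.imwrite(f'pics/{c}0.png',im);np.save(f'{c}d.npy',d)
    m=env.camera_model(c);print(c,m)
    print(env.boxes_of(c,'caddy')[:2],env.boxes_of(c,'tin_a_centre')[:4])
print([ (o['location'],o['score']) for n in ['tin_a_centre','well_short','well_mid','well_long','caddy'] for o in env.pinpoint('top',n)[:4]])
E
```

```text
{'time_s': 0.0, 'qpos': array([-7.37955376e+01,  1.83506615e+01,  8.97060692e+01, -3.23933888e-04,
        7.20408946e+01, -1.14620948e+00]), 'qvel': array([-0.05796456,  0.01948933, -0.08199139,  0.00217157,  0.03168921,
        0.07871746]), 'effort': array([ 1.29914042e-03, -4.12458837e+01, -2.31972009e+01,  7.28233578e-02,
        4.57490806e-02, -1.36826002e-04]), 'ee_pos': array([ 171.3428414 , -548.39182092,  227.13233589]), 'ee_rot': array([-1.79902388e+02, -1.64495683e-03,  1.73507706e+01]), 'force': array([ 0.04344909,  0.19556439, -0.15852743]), 'torque': array([-0.01488693,  0.02254529,  0.00944271]), 'gripper_force': 0.0, 'gripper_width': 90.95844433088722}
top {'fx': 466.455962068138, 'fy': 466.455962068138, 'cx': 255.01722956165995, 'cy': 193.23020578425403, 'eye': array([ 471.19605414,   12.46543196, 1552.63800607]), 'rotation': array([-174.60187464,   -0.21270093,  -90.86143412])}
[{'bbox': [170.8, 184.7, 265.3, 226.0], 'score': 0.87}] [{'bbox': [320.5, 174.7, 345.7, 198.6], 'score': 0.65}, {'bbox': [269.4, 137.0, 291.6, 159.3], 'score': 0.27}]
side {'fx': 413.66341268103565, 'fy': 413.66341268103565, 'cx': 258.6873078931529, 'cy': 187.8674192294718, 'eye': array([373.07164271, 936.56943086, 641.34862647]), 'rotation': array([-1.21576818e+02, -1.01595069e-01, -1.66742941e+02])}
[{'bbox': [206.9, 179.1, 289.7, 259.4], 'score': 0.56}, {'bbox': [266.7, 112.4, 284.2, 144.6], 'score': 0.22}] [{'bbox': [251.9, 126.6, 276.7, 164.2], 'score': 0.93}]
[([333.5, 184.6], 0.96), ([254.2, 214.1], 0.88), ([228.0, 210.0], 0.72), ([181.7, 199.5], 0.91), ([233.2, 207.3], 0.59)]
```

```bash
sed -i "s/^import numpy.*/&\nfrom scipy.spatial.transform import Rotation as Ro/; s/np.array(m\['rotation'\])/Ro.from_euler('xyz',m['rotation'],degrees=True).as_matrix()/" h.py
python3 - <<'E'
from h import *
a=cv2.imread('pics/top0.png');b=cv2.imread('pics/side0.png')
cv2.imwrite('pics/t0.png',cv2.resize(a[90:300,110:390],(800,600),interpolation=cv2.INTER_CUBIC))
cv2.imwrite('pics/s0.png',cv2.resize(b,(800,600)))
d=np.load('topd.npy')
for p in ([333.5,184.6],[254.2,214.1],[228,210],[181.7,199.5],[280,148]): print(world('top',p,d[int(p[1]),int(p[0])]).round(),onplane('top',p,51).round())
E
```

```text
[ 631. -240.  111.] [ 637. -250.   51.]
[546.   8.  50.] [546.   8.  51.]
[560.  92.  58.] [560.  93.  51.]
[597. 242.  47.] [596. 242.  51.]
[769. -82.   4.] [760. -79.  51.]
```

View pics/t0.png

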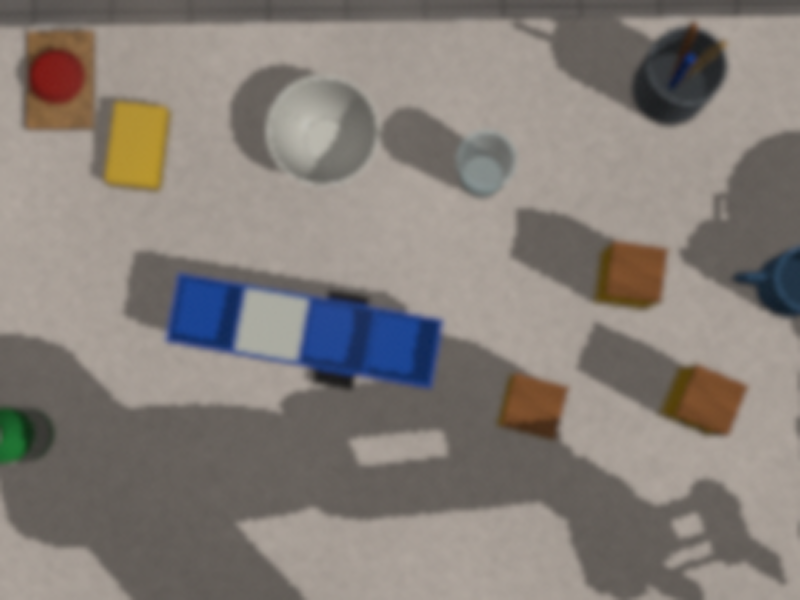

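View pics/s0.png

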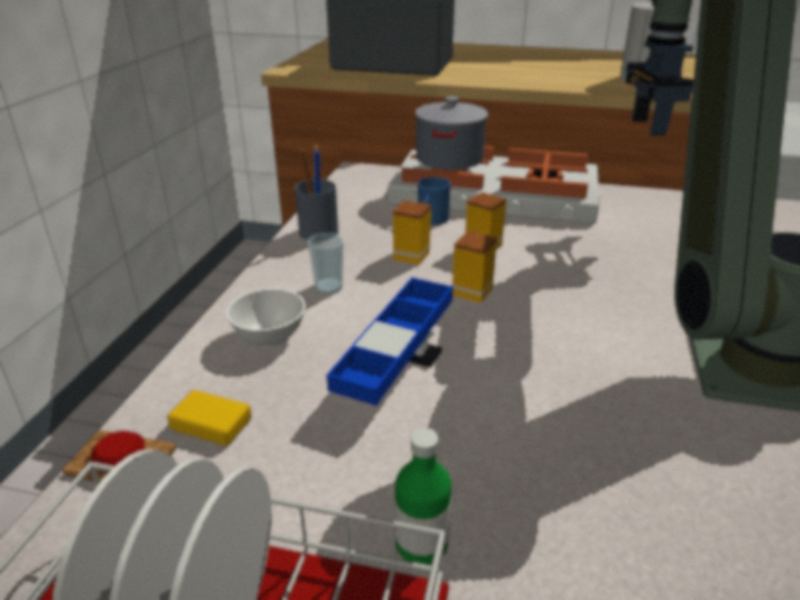

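The top crop shows wooden tin lids at crop px (637,274), (533,405), (708,400), the caddy with its long arm to the left (well_long ~(205,310), white pocket (270,325), mid (330,332), short (400,345)); mug at the right edge, glass at (485,165), soap at far left. Now precise fits.

Run:
```python
from h import *
d=np.load('topd.npy');im=cv2.imread('pics/top0.png')
hsv=cv2.cvtColor(im,cv2.COLOR_BGR2HSV)
v,u=np.mgrid[:384,:512]
m=env.camera_model('top');R=Ro.from_euler('xyz',m['rotation'],degrees=True).as_matrix()
P=np.stack([(u-m['cx'])/m['fx']*d,(v-m['cy'])/m['fy']*d,d],-1)@R.T+m['eye']
def fit(mask,z,n):
    k,l,st,c=cv2.connectedComponentsWithStats(mask.astype(np.uint8))
    for i in range(1,k):
        if st[i,4]<n: continue
        vv,uu=np.nonzero(l==i)
        # subpixel corners: intersect pixel on plane z
        Q=np.array([onplane('top',(a,b),z)[:2] for a,b in zip(uu,vv)],np.float32)
        print(c[i].round(1),st[i,4],'medz',np.median(P[...,2][l==i]).round(1),'centroid',Q.mean(0).round(1),cv2.minAreaRect(Q))
H,S,V=hsv[...,0],hsv[...,1],hsv[...,2]
print('tins');fit((H<14)&(S>110)&(P[...,2]>95)&(P[...,2]<125)&(u>270),110,100)
print('tins depth');fit((P[...,2]>98)&(P[...,2]<125)&(u>270),110,100)
print('caddy');fit((P[...,2]>35)&(P[...,2]<95)&(u>160)&(u<270)&(v>180)&(v<232),75,500)
print('blue');
msk=((H>105)&(H<125)&(S>150)&(u<270)).astype(np.uint8)
msk=cv2.morphologyEx(msk,cv2.MORPH_CLOSE,np.ones((31,31),np.uint8));fit(msk>0,75,500)
print([(n,o['location'],onplane('top',o['location'],0).round(),o['score']) for n in ['mug','tumbler','soap'] for o in env.pinpoint('top',n)[:1]])
```

```text
tins
[332.8 184.3] 292 medz 111.2 centroid [ 631.9 -237.4] ((631.4332885742188, -236.7718505859375), (54.14065170288086, 53.74345016479492), 80.97915649414062)
[359.1 229.6] 301 medz 111.0 centroid [ 490.1 -314.5] ((489.8227233886719, -314.1556396484375), (53.92274856567383, 54.84809875488281), 64.94947814941406)
[297.1 231.6] 298 medz 111.3 centroid [ 486.8 -122.9] ((486.06085205078125, -122.76318359375), (52.32341766357422, 56.78203582763672), 74.69241333007812)
tins depth
[332.9 184.9] 388 medz 111.0 centroid [ 629.9 -237.8] ((629.939453125, -237.7887725830078), (61.72354507446289, 61.7292594909668), 80.98124694824219)
[359.1 229.8] 402 medz 110.8 centroid [ 489.2 -314.5] ((489.2219543457031, -314.2439880371094), (62.669883728027344, 61.106685638427734), 66.12458801269531)
[297.4 232. ] 389 medz 111.3 centroid [ 485.4 -123.8] ((485.3414001464844, -123.73892211914062), (60.56134033203125, 59.91554260253906), 74.70336151123047)
caddyTraceback (most recent call last):
  File "<stdin>", line 18, in <module>
  File "<stdin>", line 13, in fit
  File "h.py", line 9, in onplane
    m=env.camera_model(cam); R=Ro.from_euler('xyz',m['rotation'],degrees=True).as_matrix(); e=np.array(m['eye'])
ValueError: time passes only in moves, steps and waits
```

```bash
sed -i "s/env.camera_model(cam)/cm(cam)/; s/^def world/import functools\n@functools.cache\ndef cm(c): return env.camera_model(c)\n&/" h.py
python3 - <<'E'
from h import *
d=np.load('topd.npy');im=cv2.imread('pics/top0.png')
H,S,V=cv2.split(cv2.cvtColor(im,cv2.COLOR_BGR2HSV))
v,u=np.mgrid[:384,:512]
m=cm('top');R=Ro.from_euler('xyz',m['rotation'],degrees=True).as_matrix()
P=np.stack([(u-m['cx'])/m['fx']*d,(v-m['cy'])/m['fy']*d,d],-1)@R.T+m['eye'];Z=P[...,2]
def fit(mask,z,n):
    k,l,st,c=cv2.connectedComponentsWithStats(mask.astype(np.uint8))
    for i in range(1,k):
        if st[i,4]<n: continue
        vv,uu=np.nonzero(l==i)
        Q=np.array([onplane('top',(a,b),z)[:2] for a,b in zip(uu,vv)],np.float32)
        print(c[i].round(1),st[i,4],'medz',np.median(Z[l==i]).round(1),'centroid',Q.mean(0).round(1),cv2.minAreaRect(Q))
box=(u>160)&(u<270)&(v>180)&(v<232)
print('caddy');fit((Z>42)&(Z<95)&box,75,500)
W=box&(S<110)&(V>120)&(Z>62)
print('white');fit(W,75,100)
for n in ['mug','tumbler','soap']:
  for o in env.pinpoint('top',n)[:1]: print(n,onplane('top',o['location'],0).round(),o['score'])
E
```

```text
caddy
[216.6 205.6] 2341 medz 55.4 centroid [573.1 127.5] ((573.2322387695312, 127.57435607910156), (300.1974792480469, 78.79158020019531), 79.198486328125)
white
[204.4 203.6] 590 medz 76.7 centroid [580.  166.1] ((582.7365112304688, 176.2008056640625), (102.67992401123047, 78.19633483886719), 79.15513610839844)
mug [ 625. -425.    0.] 0.76
tumbler [757. -75.   0.] 0.86
soap [ 493. -122.    0.] 0.75
```

```bash
cat > go.py <<'E'
import sys
from h import *
x,y,z,yaw=map(float,sys.argv[1:5]); n=int(sys.argv[5]) if len(sys.argv)>5 else 0
s=env.state(); p=s['ee_pos']; y0=s['ee_rot'][2]
D=np.array([x,y,z])-p; dy=(yaw-y0+180)%360-180
N=n or int(np.ceil(max(np.linalg.norm(D)/60,abs(dy)/10)))
print('now',p.round(1),s['ee_rot'].round(2),'t',s['time_s'],'F',s['force'].round(2),'w',round(s['gripper_width'],1))
for i in range(N):
    t=np.radians(y0+dy*i/N); c,q=np.cos(t),np.sin(t); d=D/N/1000
    print([round(float(v),4) for v in (c*d[0]+q*d[1],q*d[0]-c*d[1],-d[2])],round(float(-np.radians(dy/N)),3))
E
python3 go.py 489.5 -314.3 250 65.5 8; python3 -c "
from h import *; print(env.camera_model('wrist'))"
```

```text
now [ 171.5 -548.9  228. ] [179.99   0.    17.35] t 0.7 F [ 0.35  0.15 -0.92] w 90.8
[0.0467, -0.0161, -0.0028] -0.105
[0.0481, -0.0111, -0.0028] -0.105
[0.049, -0.006, -0.0028] -0.105
[0.0494, -0.0009, -0.0028] -0.105
[0.0492, 0.0043, -0.0028] -0.105
[0.0485, 0.0095, -0.0028] -0.105
[0.0472, 0.0145, -0.0028] -0.105
[0.0454, 0.0194, -0.0028] -0.105
{'fx': 297.3186396354542, 'fy': 297.3186396354542, 'cx': 254.45485925005457, 'cy': 191.88999709208713, 'hand_eye': array([[ 9.75360724e-04, -9.68525656e-01, -2.48911837e-01,
         7.02248278e+01],
       [ 9.99999395e-01,  8.17823776e-04,  7.36312208e-04,
        -1.68357400e-01],
       [-5.09571245e-04, -2.48912405e-01,  9.68525867e-01,
        -1.57391298e+02],
       [ 0.00000000e+00,  0.00000000e+00,  0.00000000e+00,
         1.00000000e+00]])}
```

>>> arm_command:
  motion:
    - {"offset": [0.0467, -0.0161, -0.0028], "spin": -0.105}
    - {"offset": [0.0481, -0.0111, -0.0028], "spin": -0.105}
    - {"offset": [0.049, -0.006, -0.0028], "spin": -0.105}
    - {"offset": [0.0494, -0.0009, -0.0028], "spin": -0.105}
    - {"offset": [0.0492, 0.0043, -0.0028], "spin": -0.105}
  jaw: 0.091
  newtons: 30

```text
time_s: 1.32
ee_pos: [371.4, -401.3, 242.2]
ee_rot: [180.0, 0.0, 47.6]
force: [-0.4, -1.3, -0.7]
gripper_width: 91.3
gripper_force: 0.0
```

>>> arm_command:
  motion:
    - {"offset": [0.0485, 0.0095, -0.0028], "spin": -0.105}
    - {"offset": [0.0472, 0.0145, -0.0028], "spin": -0.105}
    - {"offset": [0.0454, 0.0194, -0.0028], "spin": -0.105}
    - {"offset": [0, 0, 0], "spin": 0}
    - {"offset": [0, 0, 0], "spin": 0}

```text
time_s: 1.95
ee_pos: [489.1, -314.7, 250.2]
ee_rot: [-180.0, 0.0, 65.5]
force: [-0.0, -0.2, 0.1]
gripper_width: 91.0
gripper_force: 0.0
```

```bash
cat > look.py <<'E'
import sys
from h import *
def wcloud():
    s=env.state(); im,d=env.grab_frame('wrist'); m=cm('wrist'); HE=np.array(m['hand_eye'])
    v,u=np.mgrid[:384,:512]; a=(u-m['cx'])/m['fx']; b=(v-m['cy'])/m['fy']; r=np.hypot(a,b)+1e-9
    k=np.tan(np.minimum(r,1.4))/r
    C=np.stack([a*k*d,b*k*d,d],-1)
    T=C@HE[:3,:3].T+HE[:3,3]
    Rw=Ro.from_euler('xyz',s['ee_rot'],degrees=True).as_matrix()
    P=T@Rw.T+s['ee_pos']; P[(d<=0)|(r>1.2)]=-999
    return im,P,s
def rects(P,mask,n=100):
    k,l,st,c=cv2.connectedComponentsWithStats(mask.astype(np.uint8))
    for i in range(1,k):
        if st[i,4]<n: continue
        Q=P[l==i]; r=cv2.minAreaRect(Q[:,:2].astype(np.float32))
        print('px',c[i].round(),st[i,4],'z',np.median(Q[:,2]).round(1),'ctr',np.round(r[0],1),'size',np.round(r[1],1),'ang',round(r[2],1))
if __name__=='__main__':
    im,P,s=wcloud(); print(s['ee_pos'].round(1),s['ee_rot'].round(2),s['time_s'],s['force'].round(2))
    cv2.imwrite(f'pics/{sys.argv[1]}.png',im); np.save('wP.npy',P)
    Z=P[...,2]; print('lids'); rects(P,(Z>100)&(Z<120)); print('tray'); rects(P,(Z>42)&(Z<85),600)
E
python3 look.py w1
```

```text
[ 489.1 -314.7  250.2] [-1.7996e+02  4.0000e-02  6.5470e+01] 1.95 [-0.02 -0.23  0.13]
lids
px [175.  25.] 2929 z 110.5 ctr [ 486.5 -122.9] size [61.1 61.5] ang 74.8
px [492.  61.] 544 z 107.2 ctr [ 848.3 -294.1] size [89.1 65.8] ang 63.7
px [348.  63.] 3204 z 110.6 ctr [ 631.9 -237.3] size [60.6 61.5] ang 80.7
px [256. 184.] 3346 z 110.6 ctr [ 490.8 -314. ] size [59.8 60.4] ang 65.6
px [502. 376.] 153 z 109.9 ctr [ 822.2 -949.5] size [66.5  8.3] ang 3.7
tray
px [469.  69.] 1078 z 65.0 ctr [ 832.5 -296. ] size [87.9 37.6] ang 81.9
px [371. 192.] 887 z 68.4 ctr [ 613.3 -387. ] size [66.5 53.1] ang 13.1
px [309. 287.] 1111 z 50.1 ctr [ 482.2 -495.6] size [ 37.7 108.9] ang 79.8
```

View pics/w1.png

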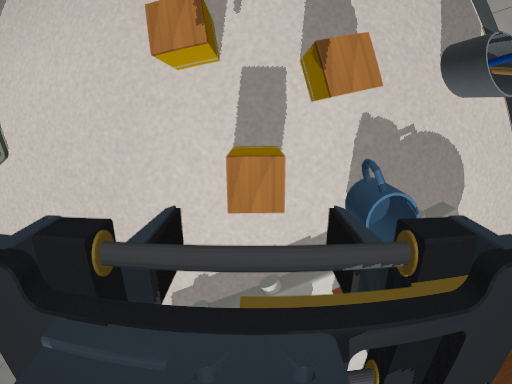

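The wrist view shows T2's lid centred between the fingers (256,184), T3 at (175,25), T1 at (348,63), the mug clear on the right; all agree with the top fit within 1–2 mm. Descend, grip, lift.

>>> arm_command:
  motion:
    - {"offset": [0.0013, 0.0013, 0.05], "spin": 0}
    - {"offset": [0, 0, 0.055], "spin": 0}
    - {"offset": [0, 0, 0.05], "spin": 0}
    - {"offset": [0, 0, 0.02], "spin": 0}
    - {"offset": [0, 0, 0], "spin": 0}

```text
time_s: 2.62
ee_pos: [489.3, -314.3, 73.9]
ee_rot: [-179.8, -0.0, 65.4]
force: [-0.0, -0.1, 0.4]
gripper_width: 90.9
gripper_force: 0.0
```

>>> arm_command:
  motion:
    - {"offset": [0, 0, 0], "spin": 0}
    - {"offset": [0, 0, 0], "spin": 0}
    - {"offset": [0, 0, 0], "spin": 0}
    - {"offset": [0, 0, 0], "spin": 0}
    - {"offset": [0, 0, 0], "spin": 0}
  jaw: 0.05
  newtons: 30

```text
time_s: 3.25
ee_pos: [491.3, -313.9, 76.2]
ee_rot: [180.0, 0.0, 65.5]
force: [-1.7, 1.0, 5.2]
gripper_width: 59.9
gripper_force: 30.0
```

>>> arm_command:
  motion:
    - {"offset": [0, 0, -0.01], "spin": 0}
    - {"offset": [0, 0, -0.02], "spin": 0}
    - {"offset": [0, 0, 0], "spin": 0}
    - {"offset": [0, 0, 0], "spin": 0}
    - {"offset": [0, 0, 0], "spin": 0}

```text
time_s: 3.88
ee_pos: [490.8, -313.5, 104.4]
ee_rot: [-179.9, -0.0, 65.5]
force: [0.0, -0.0, -2.3]
gripper_width: 59.5
gripper_force: 30.0
```

```bash
python3 go.py 491 -314 300 65.5
```

```text
now [ 490.8 -313.5  104.4] [-1.799e+02 -1.000e-02  6.548e+01] t 3.875 F [ 0.04 -0.02 -2.27] w 59.5
[-0.0001, 0.0001, -0.0489] -0.0
[-0.0001, 0.0001, -0.0489] -0.0
[-0.0001, 0.0001, -0.0489] -0.0
[-0.0001, 0.0001, -0.0489] -0.0
```

>>> arm_command:
  motion:
    - {"offset": [0, 0, 0], "spin": 0}
    - {"offset": [0, 0, 0], "spin": 0}
    - {"offset": [0, 0, 0.015], "spin": 0}
    - {"offset": [0, 0, 0.01], "spin": 0}
    - {"offset": [0, 0, 0.003], "spin": 0}

```text
time_s: 4.5
ee_pos: [490.3, -313.2, 76.3]
ee_rot: [-179.8, -0.0, 65.5]
force: [-4.5, 2.5, 8.2]
gripper_width: 60.1
gripper_force: 30.0
```

>>> arm_command:
  motion:
    - {"offset": [0, 0, 0.001], "spin": 0}
    - {"offset": [0, 0, 0], "spin": 0}

```text
time_s: 4.75
ee_pos: [491.6, -314.1, 76.5]
ee_rot: [179.9, 0.0, 65.5]
force: [0.7, 0.1, -2.6]
gripper_width: 60.0
gripper_force: 30.0
```

>>> arm_command:
  motion:
    - {"offset": [0, 0, 0], "spin": 0}
    - {"offset": [0, 0, 0], "spin": 0}
    - {"offset": [0, 0, 0], "spin": 0}
    - {"offset": [0, 0, 0], "spin": 0}
  jaw: 0.091

```text
time_s: 5.25
ee_pos: [491.4, -314.0, 76.5]
ee_rot: [180.0, 0.0, 65.5]
force: [0.1, 0.0, -0.1]
gripper_width: 90.7
gripper_force: 0.0
```

>>> arm_command:
  motion:
    - {"offset": [0, 0, -0.02], "spin": 0}
    - {"offset": [0, 0, -0.05], "spin": 0}
    - {"offset": [0, 0, -0.05], "spin": 0}
    - {"offset": [0, 0, 0], "spin": 0}
    - {"offset": [0, 0, 0], "spin": 0}

```text
time_s: 5.88
ee_pos: [490.8, -313.6, 195.8]
ee_rot: [-179.9, -0.0, 65.5]
force: [-0.1, 0.2, -0.2]
gripper_width: 91.1
gripper_force: 0.0
```

```bash
python3 go.py 631.9 -237.3 190 80.8
```

```text
now [ 490.8 -313.6  195.8] [-179.94   -0.     65.48] t 5.875 F [-0.15  0.2  -0.22] w 91.1
[0.0427, 0.0322, 0.0019] -0.089
[0.0396, 0.0359, 0.0019] -0.089
[0.0363, 0.0393, 0.0019] -0.089
```

>>> arm_command:
  motion:
    - {"offset": [0.0427, 0.0322, 0.0019], "spin": -0.089}
    - {"offset": [0.0396, 0.0359, 0.0019], "spin": -0.089}
    - {"offset": [0.0363, 0.0393, 0.0019], "spin": -0.089}
    - {"offset": [0, 0, 0], "spin": 0}
    - {"offset": [0, 0, 0], "spin": 0}

```text
time_s: 6.5
ee_pos: [631.3, -237.4, 188.6]
ee_rot: [-179.8, -0.0, 80.8]
force: [-0.0, -0.2, 0.2]
gripper_width: 90.9
gripper_force: 0.0
```

```bash
python3 go.py 631.9 -237.3 76 80.8
```

```text
now [ 631.3 -237.4  188.6] [-1.7976e+02 -2.0000e-02  8.0770e+01] t 6.5 F [-0.02 -0.23  0.22] w 90.9
[0.0001, 0.0003, 0.0563] -0.0
[0.0001, 0.0003, 0.0563] -0.0
```

>>> arm_command:
  motion:
    - {"offset": [0.0001, 0.0006, 0.05], "spin": 0}
    - {"offset": [0, 0, 0.045], "spin": 0}
    - {"offset": [0, 0, 0.017], "spin": 0}
    - {"offset": [0, 0, 0], "spin": 0}
    - {"offset": [0, 0, 0], "spin": 0}

```text
time_s: 7.12
ee_pos: [634.0, -238.4, 80.8]
ee_rot: [179.8, 0.0, 80.7]
force: [-0.1, -1.3, 0.6]
gripper_width: 91.1
gripper_force: 0.0
```

>>> arm_command:
  motion:
    - {"offset": [0, 0, 0], "spin": 0}
    - {"offset": [0, 0, 0], "spin": 0}
    - {"offset": [0, 0, 0], "spin": 0}
    - {"offset": [0, 0, 0], "spin": 0}
    - {"offset": [0, 0, 0], "spin": 0}
  jaw: 0.05
  newtons: 35

```text
time_s: 7.75
ee_pos: [633.0, -237.5, 79.0]
ee_rot: [180.0, 0.0, 80.8]
force: [-0.7, 0.1, 1.9]
gripper_width: 59.8
gripper_force: 35.0
```

>>> arm_command:
  motion:
    - {"offset": [0, 0, -0.01], "spin": 0}
    - {"offset": [0, 0, -0.02], "spin": 0}
    - {"offset": [0, 0, 0], "spin": 0}
    - {"offset": [0, 0, 0], "spin": 0}
    - {"offset": [0, 0, 0], "spin": 0}

```text
time_s: 8.38
ee_pos: [632.5, -237.4, 107.7]
ee_rot: [-179.9, -0.0, 80.8]
force: [0.3, -0.5, -1.2]
gripper_width: 60.2
gripper_force: 35.0
```

```bash
python3 go.py 631.9 -237.3 190 80.8
```

```text
now [ 632.5 -237.4  107.7] [-1.7991e+02 -2.0000e-02  8.0770e+01] t 8.375 F [ 0.26 -0.47 -1.16] w 60.2
[-0.0, -0.0003, -0.0412] -0.0
[-0.0, -0.0003, -0.0412] -0.0
```

>>> arm_command:
  motion:
    - {"offset": [0, 0, 0], "spin": 0}
    - {"offset": [0, 0, 0], "spin": 0}
    - {"offset": [0, 0, 0.015], "spin": 0}
    - {"offset": [0, 0, 0.01], "spin": 0}
    - {"offset": [0, 0, 0.004], "spin": 0}

```text
time_s: 9.0
ee_pos: [631.8, -237.2, 78.9]
ee_rot: [-179.8, -0.0, 80.8]
force: [-4.8, 1.9, 12.4]
gripper_width: 59.7
gripper_force: 35.0
```

>>> arm_command:
  motion:
    - {"offset": [0, 0, 0], "spin": 0}
    - {"offset": [0, 0, 0], "spin": 0}

```text
time_s: 9.25
ee_pos: [633.1, -237.6, 79.4]
ee_rot: [180.0, 0.0, 80.8]
force: [-0.1, -0.3, -0.4]
gripper_width: 59.8
gripper_force: 35.0
```

>>> arm_command:
  motion:
    - {"offset": [0, 0, 0], "spin": 0}
    - {"offset": [0, 0, 0], "spin": 0}
    - {"offset": [0, 0, 0], "spin": 0}
    - {"offset": [0, 0, 0], "spin": 0}
  jaw: 0.091

```text
time_s: 9.75
ee_pos: [633.0, -237.6, 79.7]
ee_rot: [180.0, 0.0, 80.8]
force: [-0.6, 0.2, -0.3]
gripper_width: 90.9
gripper_force: 0.0
```

>>> arm_command:
  motion:
    - {"offset": [0, 0, -0.02], "spin": 0}
    - {"offset": [0, 0, -0.05], "spin": 0}
    - {"offset": [0, 0, -0.05], "spin": 0}
    - {"offset": [0, 0, 0], "spin": 0}
    - {"offset": [0, 0, 0], "spin": 0}

```text
time_s: 10.38
ee_pos: [632.6, -237.4, 199.2]
ee_rot: [-180.0, -0.0, 80.8]
force: [-1.0, 0.3, -0.8]
gripper_width: 91.2
gripper_force: 0.0
```

```bash
python3 go.py 486.5 -122.9 190 74.7
```

```text
now [ 632.6 -237.4  199.2] [-179.96   -0.     80.77] t 10.375 F [-0.97  0.3  -0.8 ] w 91.2
[0.0224, -0.0406, 0.0023] 0.027
[0.0213, -0.0412, 0.0023] 0.027
[0.0202, -0.0418, 0.0023] 0.027
[0.0191, -0.0423, 0.0023] 0.027
```

>>> arm_command:
  motion:
    - {"offset": [0.0224, -0.0406, 0.0023], "spin": 0.027}
    - {"offset": [0.0213, -0.0412, 0.0023], "spin": 0.027}
    - {"offset": [0.0202, -0.0418, 0.0023], "spin": 0.027}
    - {"offset": [0.0191, -0.0423, 0.0023], "spin": 0.027}
    - {"offset": [0, 0, 0], "spin": 0}

```text
time_s: 11.0
ee_pos: [483.2, -121.0, 188.7]
ee_rot: [-179.7, -0.0, 74.7]
force: [1.1, 0.3, 0.1]
gripper_width: 91.1
gripper_force: 0.0
```

```bash
python3 look.py w2; python3 go.py 486.5 -122.9 76 74.7 1
```

```text
[ 483.2 -121.   188.7] [-1.7966e+02 -1.0000e-02  7.4680e+01] 11.0 [1.15 0.31 0.12]
lids
px [489.  88.] 254 z 100.7 ctr [752.9 -72.8] size [66.7 53. ] ang 63.8
px [259. 201.] 5172 z 110.5 ctr [ 487.  -122.4] size [61.  60.7] ang 74.7
tray
px [289.  36.] 6181 z 52.0 ctr [553.8  18.2] size [75.9 78.9] ang 79.3
px [462.  93.] 989 z 66.1 ctr [739.9 -75.5] size [62.2 28. ] ang 89.9
px [492.  91.] 954 z 69.1 ctr [776.9 -78.1] size [57.  25.2] ang 82.7
now [ 485.6 -122.2  189.3] [-1.7986e+02  1.0000e-02  7.4660e+01] t 11.05 F [ 1.03 -0.99  0.28] w 91.4
[-0.0004, 0.0011, 0.1133] -0.001
```

>>> arm_command:
  motion:
    - {"offset": [0, 0.0005, 0.05], "spin": 0}
    - {"offset": [0, 0, 0.045], "spin": 0}
    - {"offset": [0, 0, 0.017], "spin": 0}
    - {"offset": [0, 0, 0], "spin": 0}
    - {"offset": [0, 0, 0], "spin": 0}

```text
time_s: 11.68
ee_pos: [488.7, -123.7, 78.8]
ee_rot: [179.9, 0.0, 74.6]
force: [-0.1, -0.3, -0.2]
gripper_width: 91.0
gripper_force: 0.0
```

>>> arm_command:
  motion:
    - {"offset": [0, 0, 0], "spin": 0}
    - {"offset": [0, 0, 0], "spin": 0}
    - {"offset": [0, 0, 0], "spin": 0}
    - {"offset": [0, 0, 0], "spin": 0}
    - {"offset": [0, 0, 0], "spin": 0}
  jaw: 0.05
  newtons: 45

```text
time_s: 12.3
ee_pos: [486.7, -122.9, 78.7]
ee_rot: [-179.9, 0.0, 74.6]
force: [-3.5, 0.7, 4.9]
gripper_width: 60.0
gripper_force: 45.0
```

>>> arm_command:
  motion:
    - {"offset": [0, 0, -0.01], "spin": 0}
    - {"offset": [0, 0, -0.03], "spin": 0}
    - {"offset": [0, 0, -0.045], "spin": 0}
    - {"offset": [0, 0, 0], "spin": 0}
    - {"offset": [0, 0, 0], "spin": 0}

```text
time_s: 12.92
ee_pos: [486.3, -122.8, 162.0]
ee_rot: [-179.8, 0.0, 74.6]
force: [-1.5, 0.4, -8.0]
gripper_width: 60.1
gripper_force: 45.0
```

>>> arm_command:
  motion:
    - {"offset": [0, 0, 0], "spin": 0}
    - {"offset": [0, 0, 0], "spin": 0}

```text
time_s: 13.18
ee_pos: [486.8, -122.9, 162.0]
ee_rot: [-179.8, 0.0, 74.6]
force: [0.7, 0.1, -6.4]
gripper_width: 59.7
gripper_force: 45.0
```

```bash
python3 go.py 566.3 91.3 170 79.2 6
```

```text
now [ 486.8 -122.9  162. ] [-1.7984e+02  1.0000e-02  7.4590e+01] t 13.175 F [ 0.71  0.11 -6.38] w 59.7
[0.0379, 0.0033, -0.0013] -0.013
[0.0379, 0.0038, -0.0013] -0.013
[0.0378, 0.0043, -0.0013] -0.013
[0.0378, 0.0048, -0.0013] -0.013
[0.0377, 0.0053, -0.0013] -0.013
[0.0376, 0.0058, -0.0013] -0.013
```

>>> arm_command:
  motion:
    - {"offset": [0.01, 0.001, -0.013], "spin": 0}
    - {"offset": [0.045, 0.004, 0], "spin": -0.02}
    - {"offset": [0.045, 0.0045, 0], "spin": -0.02}
    - {"offset": [0.045, 0.005, 0], "spin": -0.02}
    - {"offset": [0.045, 0.0055, 0], "spin": -0.02}

```text
time_s: 13.8
ee_pos: [553.0, 58.8, 177.3]
ee_rot: [179.9, -0.0, 79.2]
force: [0.7, -1.3, -7.2]
gripper_width: 59.9
gripper_force: 45.0
```

>>> arm_command:
  motion:
    - {"offset": [0.0368, 0.007, 0], "spin": 0}
    - {"offset": [0, 0, 0], "spin": 0}
    - {"offset": [0, 0, 0], "spin": 0}
    - {"offset": [0, 0, 0], "spin": 0}

```text
time_s: 14.3
ee_pos: [565.7, 90.9, 176.6]
ee_rot: [-180.0, 0.0, 79.1]
force: [-0.2, -0.8, -7.6]
gripper_width: 59.9
gripper_force: 45.0
```

```bash
python3 look.py w3; python3 go.py 566.3 91.3 131 79.2 1
```

```text
[565.7  90.9 176.6] [-1.7999e+02  2.0000e-02  7.9120e+01] 14.3 [-0.17 -0.77 -7.62]
lids
px [254. 170.] 326 z 109.8 ctr [571.6 120.4] size [ 1.4 60.2] ang 79.2
tray
px [256.  84.] 15032 z 74.9 ctr [586.5 190. ] size [169.3  78.8] ang 79.1
px [466. 138.] 2902 z 55.2 ctr [803.5 107.4] size [128.1 128.9] ang 7.9
now [565.7  90.8 176.6] [-1.800e+02  1.000e-02  7.911e+01] t 14.35 F [ 0.55 -0.58 -6.84] w 60.2
[0.0006, 0.0005, 0.0456] -0.002
```

View pics/w3.png

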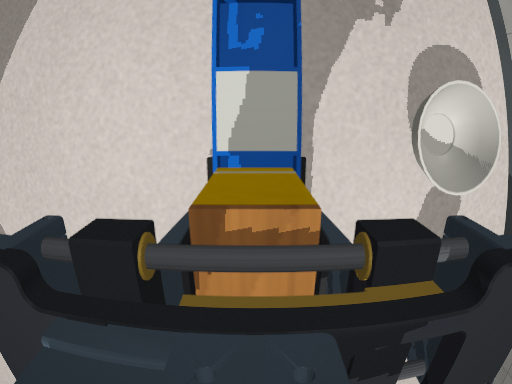

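Run:
```python
from h import *
P=np.load('wP.npy');im=cv2.imread('pics/w3.png')
H,S,V=cv2.split(cv2.cvtColor(im,cv2.COLOR_BGR2HSV))
a=np.radians(79.2);yl=np.array([np.cos(a),np.sin(a)]);xl=np.array([yl[1],-yl[0]])
L=P[...,:2]-[566.3,91.3]; lx,ly=L@xl,L@yl
for c in (230,257,285):
    Z=P[:,c,2]; w=(S[:,c]<90)&(Z>65)&(Z<85); print('white ly',ly[w,c].min().round(1),ly[w,c].max().round(1), 'tray max',ly[(Z>65)&(Z<85),c].max().round(1), 'row',np.nonzero((Z>65)&(Z<85))[0].min())
for r in (30,100,140):
    Z=P[r,:,2]; w=(Z>65)&(Z<85)&(abs(lx[r])<60); print('lx',lx[r,w].min().round(1),lx[r,w].max().round(1))
```

```text
white ly 41.0 110.1 tray max 113.6 row 67
white ly 41.6 109.8 tray max 113.7 row 67
white ly 41.0 110.1 tray max 113.9 row 67
lx -37.1 39.4
lx -36.8 40.2
lx -36.3 39.7
```

View shows the tin squared over the middle well with the white pocket at (257,110) ahead and the tray centred; measured caddy is ~1.5 mm further in both axes. Correct and lower.

>>> arm_command:
  motion:
    - {"offset": [0.0015, 0.0013, 0.005], "spin": 0}
    - {"offset": [0, 0, 0.015], "spin": 0}
    - {"offset": [0, 0, 0.013], "spin": 0}
    - {"offset": [0, 0, 0.007], "spin": 0}
    - {"offset": [0, 0, 0.002], "spin": 0}

```text
time_s: 14.98
ee_pos: [567.2, 92.7, 133.5]
ee_rot: [-179.9, 0.0, 79.2]
force: [-0.2, -0.9, -7.2]
gripper_width: 59.7
gripper_force: 45.0
```

>>> arm_command:
  motion:
    - {"offset": [0, 0, 0.002], "spin": 0}
    - {"offset": [0, 0, 0.001], "spin": 0}
    - {"offset": [0, 0, 0], "spin": 0}
    - {"offset": [0, 0, 0], "spin": 0}

```text
time_s: 15.48
ee_pos: [567.7, 92.7, 131.7]
ee_rot: [180.0, -0.0, 79.2]
force: [0.8, 0.7, -7.2]
gripper_width: 59.7
gripper_force: 45.0
```

>>> arm_command:
  motion:
    - {"offset": [0, 0, 0.001], "spin": 0}
    - {"offset": [0, 0, 0], "spin": 0}
    - {"offset": [0, 0, 0], "spin": 0}

```text
time_s: 15.85
ee_pos: [567.5, 92.7, 130.4]
ee_rot: [180.0, 0.0, 79.2]
force: [1.0, 1.0, -8.4]
gripper_width: 59.9
gripper_force: 45.0
```

>>> arm_command:
  motion:
    - {"offset": [0, 0, 0.001], "spin": 0}
    - {"offset": [0, 0, 0], "spin": 0}
    - {"offset": [0, 0, 0], "spin": 0}

```text
time_s: 16.23
ee_pos: [567.7, 92.7, 129.8]
ee_rot: [180.0, -0.0, 79.2]
force: [-0.9, -0.2, -3.9]
gripper_width: 59.9
gripper_force: 45.0
```

>>> arm_command:
  motion:
    - {"offset": [0, 0, 0], "spin": 0}
    - {"offset": [0, 0, 0], "spin": 0}
    - {"offset": [0, 0, 0], "spin": 0}
    - {"offset": [0, 0, 0], "spin": 0}
    - {"offset": [0, 0, 0], "spin": 0}
  jaw: 0.091

```text
time_s: 16.85
ee_pos: [567.6, 92.7, 129.5]
ee_rot: [180.0, 0.0, 79.2]
force: [-0.5, -1.2, 0.0]
gripper_width: 91.4
gripper_force: 0.0
```

>>> arm_command:
  motion:
    - {"offset": [0, 0, -0.02], "spin": 0}
    - {"offset": [0, 0, -0.05], "spin": 0}
    - {"offset": [0, 0, -0.05], "spin": 0}
    - {"offset": [0, 0, 0], "spin": 0}
    - {"offset": [0, 0, 0], "spin": 0}

```text
time_s: 17.48
ee_pos: [567.0, 92.6, 248.7]
ee_rot: [-179.9, 0.0, 79.2]
force: [-0.5, -0.1, -1.2]
gripper_width: 91.0
gripper_force: 0.0
```

```bash
python3 - <<'E'
from h import *
im,d=env.grab_frame('top');cv2.imwrite('pics/top1.png',im)
E
python3 go.py 491.3 -314 230 65.5 8
```

```text
now [566.7  92.6 248. ] [-1.7985e+02  6.0000e-02  7.9170e+01] t 17.525 F [ 0.05 -1.13 -0.72] w 91.0
[-0.0517, 0.0003, 0.0022] 0.03
[-0.0517, 0.0018, 0.0022] 0.03
[-0.0516, 0.0034, 0.0022] 0.03
[-0.0515, 0.0049, 0.0022] 0.03
[-0.0513, 0.0064, 0.0022] 0.03
[-0.0511, 0.008, 0.0022] 0.03
[-0.0508, 0.0095, 0.0022] 0.03
[-0.0505, 0.011, 0.0022] 0.03
```

>>> arm_command:
  motion:
    - {"offset": [-0.0517, 0.0003, 0.0022], "spin": 0.03}
    - {"offset": [-0.0517, 0.0018, 0.0022], "spin": 0.03}
    - {"offset": [-0.0516, 0.0034, 0.0022], "spin": 0.03}
    - {"offset": [-0.0515, 0.0049, 0.0022], "spin": 0.03}
    - {"offset": [-0.0513, 0.0064, 0.0022], "spin": 0.03}

```text
time_s: 18.15
ee_pos: [519.0, -162.8, 236.5]
ee_rot: [-179.8, 0.0, 70.5]
force: [-0.1, 0.7, 0.4]
gripper_width: 91.2
gripper_force: 0.0
```

>>> arm_command:
  motion:
    - {"offset": [-0.0511, 0.008, 0.0022], "spin": 0.03}
    - {"offset": [-0.0508, 0.0095, 0.0022], "spin": 0.03}
    - {"offset": [-0.0505, 0.011, 0.0022], "spin": 0.03}
    - {"offset": [0, 0, 0], "spin": 0}
    - {"offset": [0, 0, 0], "spin": 0}

```text
time_s: 18.77
ee_pos: [491.3, -313.2, 230.4]
ee_rot: [-179.8, -0.1, 65.4]
force: [0.6, 0.6, 0.2]
gripper_width: 91.0
gripper_force: 0.0
```

>>> arm_command:
  motion:
    - {"offset": [0, 0, 0], "spin": 0}
    - {"offset": [0, 0, 0], "spin": 0}

```text
time_s: 19.02
ee_pos: [492.2, -312.8, 231.9]
ee_rot: [-180.0, -0.0, 65.5]
force: [-0.7, -0.4, 0.5]
gripper_width: 91.2
gripper_force: 0.0
```

```bash
python3 look.py w4; python3 go.py 491.3 -314 78 65.5 1
```

```text
[ 492.2 -312.8  231.9] [-1.7999e+02 -1.0000e-02  6.5520e+01] 19.025 [-0.7  -0.42  0.53]
lids
px [353.  63.] 3590 z 110.6 ctr [ 632.9 -237.3] size [60.8 61.2] ang 80.6
px [497.  64.] 496 z 107.0 ctr [ 839.5 -289.7] size [88.6 47.8] ang 62.5
px [255. 191.] 3767 z 110.5 ctr [ 491.6 -314.8] size [59.9 60.4] ang 65.7
tray
px [476.  69.] 1182 z 64.5 ctr [ 832.3 -296.1] size [87.9 37.6] ang 82.8
px [376. 197.] 964 z 69.1 ctr [ 615.1 -384.5] size [63.  51.1] ang 10.8
now [ 492.2 -313.   232. ] [179.99   0.    65.51] t 19.075 F [-0.05 -0.57  0.07] w 90.9
[-0.0013, -0.0004, 0.154] 0.0
```

>>> arm_command:
  motion:
    - {"offset": [-0.0018, 0, 0.05], "spin": 0}
    - {"offset": [0, 0, 0.055], "spin": 0}
    - {"offset": [0, 0, 0.035], "spin": 0}
    - {"offset": [0, 0, 0.014], "spin": 0}
    - {"offset": [0, 0, 0], "spin": 0}

```text
time_s: 19.7
ee_pos: [491.3, -315.4, 77.8]
ee_rot: [-180.0, -0.0, 65.4]
force: [0.5, 0.2, 0.1]
gripper_width: 91.1
gripper_force: 0.0
```

>>> arm_command:
  motion:
    - {"offset": [0, 0, 0], "spin": 0}
    - {"offset": [0, 0, 0], "spin": 0}

```text
time_s: 19.95
ee_pos: [492.0, -316.1, 79.5]
ee_rot: [179.8, 0.0, 65.4]
force: [0.1, 0.4, -0.3]
gripper_width: 91.2
gripper_force: 0.0
```

>>> arm_command:
  motion:
    - {"offset": [0, 0, 0], "spin": 0}
    - {"offset": [0, 0, 0], "spin": 0}
    - {"offset": [0, 0, 0], "spin": 0}
    - {"offset": [0, 0, 0], "spin": 0}
    - {"offset": [0, 0, 0], "spin": 0}
  jaw: 0.05
  newtons: 30

```text
time_s: 20.58
ee_pos: [491.1, -315.6, 77.9]
ee_rot: [-180.0, 0.0, 65.4]
force: [-0.2, -0.1, 1.2]
gripper_width: 59.9
gripper_force: 30.0
```

>>> arm_command:
  motion:
    - {"offset": [0, 0, -0.01], "spin": 0}
    - {"offset": [0, 0, -0.04], "spin": 0}
    - {"offset": [0, 0, -0.05], "spin": 0}
    - {"offset": [0, 0, 0], "spin": 0}
    - {"offset": [0, 0, 0], "spin": 0}

```text
time_s: 21.2
ee_pos: [490.3, -315.0, 176.9]
ee_rot: [-179.9, -0.0, 65.4]
force: [-0.0, 0.5, -3.0]
gripper_width: 60.0
gripper_force: 30.0
```

```bash
python3 go.py 553.8 19.7 180 79.2 8
```

```text
now [ 490.3 -315.   176.9] [-1.7988e+02 -2.0000e-02  6.5420e+01] t 21.2 F [-0.03  0.52 -3.04] w 60.0
[0.0414, -0.0102, -0.0004] -0.03
[0.0416, -0.0089, -0.0004] -0.03
[0.0419, -0.0077, -0.0004] -0.03
[0.0421, -0.0064, -0.0004] -0.03
[0.0423, -0.0051, -0.0004] -0.03
[0.0424, -0.0039, -0.0004] -0.03
[0.0425, -0.0026, -0.0004] -0.03
[0.0426, -0.0013, -0.0004] -0.03
```

>>> arm_command:
  motion:
    - {"offset": [0.0414, -0.0102, -0.0004], "spin": -0.03}
    - {"offset": [0.0416, -0.0089, -0.0004], "spin": -0.03}
    - {"offset": [0.0419, -0.0077, -0.0004], "spin": -0.03}
    - {"offset": [0.0421, -0.0064, -0.0004], "spin": -0.03}
    - {"offset": [0.0423, -0.0051, -0.0004], "spin": -0.03}

```text
time_s: 21.82
ee_pos: [529.6, -104.7, 177.5]
ee_rot: [-179.7, 0.0, 74.1]
force: [-0.1, -0.3, -2.6]
gripper_width: 60.1
gripper_force: 30.0
```

>>> arm_command:
  motion:
    - {"offset": [0.0424, -0.0039, -0.0004], "spin": -0.03}
    - {"offset": [0.0425, -0.0026, -0.0004], "spin": -0.03}
    - {"offset": [0.0326, -0.0013, -0.0004], "spin": -0.03}
    - {"offset": [0, 0, 0], "spin": 0}
    - {"offset": [0, 0, 0], "spin": 0}

```text
time_s: 22.45
ee_pos: [551.6, 9.0, 179.5]
ee_rot: [-179.8, 0.1, 79.2]
force: [-0.7, -0.0, -3.6]
gripper_width: 59.8
gripper_force: 30.0
```

>>> arm_command:
  motion:
    - {"offset": [0, 0, 0], "spin": 0}
    - {"offset": [0, 0, 0], "spin": 0}

```text
time_s: 22.7
ee_pos: [552.4, 8.5, 180.8]
ee_rot: [-180.0, 0.0, 79.1]
force: [-0.0, -0.3, -2.4]
gripper_width: 59.7
gripper_force: 30.0
```

```bash
python3 look.py w5
python3 - <<'E'
from h import *
im=cv2.imread('pics/w5.png');P=np.load('wP.npy')
a=np.radians(79.2);yl=np.array([np.cos(a),np.sin(a)]);xl=np.array([yl[1],-yl[0]])
L=P[...,:2]-[566.3,91.3];lx,ly=L@xl,L@yl;Z=P[...,2]
for nm,m in (('lid heavy',(Z>150)&(Z<170)&(ly>-50)&(ly<50)&(abs(lx)<45)),('tray rim',(Z>69)&(Z<80)&(abs(lx)<60)&(ly<110)),('held front',(Z>100)&(Z<218)&(ly>-75)&(ly<-35)&(abs(lx)<40))):
    if m.any(): print(nm,m.sum(),[np.percentile(q[m],[1,50,99]).round(1) for q in (lx,ly,Z)])
E
python3 go.py 553.8 19.8 131 79.2 1
```

```text
[552.4   8.5 180.8] [-1.7998e+02  2.0000e-02  7.9090e+01] 22.7 [-0.03 -0.26 -2.43]
lids
px [257. 168.] 256 z 112.5 ctr [558.5  38.7] size [ 1.2 59.9] ang 79.2
tray
px [253.  21.] 3754 z 75.6 ctr [581.9 164.9] size [43.5 78.3] ang 79.2
px [463.  64.] 2818 z 55.2 ctr [803.2 107.1] size [128.9 128.5] ang 18.9
px [253. 154.] 2216 z 52.0 ctr [558.2  42.2] size [29.1 78.5] ang 79.8
px [434. 212.] 686 z 65.6 ctr [748.3 -51.3] size [46.  12.4] ang 25.5
lid heavy 9980 [array([-28.2,   1.3,  30.7]), array([-27.7,   1.3,  31. ]), array([160.1, 161.6, 163.2])]
tray rim 4268 [array([-37. ,   1. ,  39.9]), array([-58.3,  71.4,  95.7]), array([73.6, 75.6, 77.3])]
held front 9913 [array([-36.4,   1.9,  37.7]), array([-70.8, -55.3, -52.5]), array([109.1, 212.7, 215.8])]
now [552.5   8.6 181. ] [-1.7999e+02  1.0000e-02  7.9100e+01] t 22.75 F [-0.23  0.18 -2.61] w 60.3
[0.0112, -0.0008, 0.05] -0.002
```

View pics/w5.png

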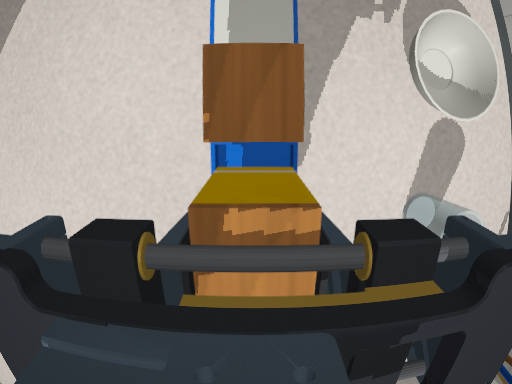

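Heavy tin stands squarely in the middle well (lid at (253,92)), caddy level, gap ahead of the held tin visible at (255,155). Shift 10.5 mm and lower.

>>> arm_command:
  motion:
    - {"offset": [0.0105, -0.0005, 0], "spin": 0}
    - {"offset": [0, 0, 0.012], "spin": 0}
    - {"offset": [0, 0, 0.016], "spin": 0}
    - {"offset": [0, 0, 0.014], "spin": 0}
    - {"offset": [0, 0, 0.006], "spin": 0}

```text
time_s: 23.38
ee_pos: [553.2, 19.7, 131.3]
ee_rot: [-179.8, 0.0, 79.2]
force: [0.8, 0.3, -2.9]
gripper_width: 59.8
gripper_force: 30.0
```

>>> arm_command:
  motion:
    - {"offset": [0, 0, 0.001], "spin": 0}
    - {"offset": [0, 0, 0], "spin": 0}
    - {"offset": [0, 0, 0], "spin": 0}
    - {"offset": [0, 0, 0], "spin": 0}

```text
time_s: 23.88
ee_pos: [554.3, 19.8, 132.4]
ee_rot: [180.0, -0.0, 79.2]
force: [0.8, -0.3, -3.3]
gripper_width: 59.9
gripper_force: 30.0
```

>>> arm_command:
  motion:
    - {"offset": [-0.0008, 0, 0.002], "spin": 0}
    - {"offset": [0, 0, 0], "spin": 0}
    - {"offset": [0, 0, 0], "spin": 0}

```text
time_s: 24.25
ee_pos: [553.9, 19.0, 130.0]
ee_rot: [180.0, 0.0, 79.2]
force: [0.9, 0.1, -2.4]
gripper_width: 59.7
gripper_force: 30.0
```

>>> arm_command:
  motion:
    - {"offset": [0, 0, 0.0008], "spin": 0}
    - {"offset": [0, 0, 0], "spin": 0}
    - {"offset": [0, 0, 0], "spin": 0}

```text
time_s: 24.62
ee_pos: [554.0, 19.0, 129.2]
ee_rot: [180.0, 0.0, 79.2]
force: [-0.8, -0.4, -2.4]
gripper_width: 60.1
gripper_force: 30.0
```

>>> arm_command:
  motion:
    - {"offset": [0, 0, 0.0005], "spin": 0}
    - {"offset": [0, 0, 0], "spin": 0}
    - {"offset": [0, 0, 0], "spin": 0}

```text
time_s: 25.0
ee_pos: [554.0, 19.0, 129.0]
ee_rot: [180.0, -0.0, 79.2]
force: [-0.7, -0.7, -0.9]
gripper_width: 60.4
gripper_force: 30.0
```

Contact: weight mostly transferred. Release.

>>> arm_command:
  motion:
    - {"offset": [0, 0, 0], "spin": 0}
    - {"offset": [0, 0, 0], "spin": 0}
    - {"offset": [0, 0, 0], "spin": 0}
    - {"offset": [0, 0, 0], "spin": 0}
    - {"offset": [0, 0, 0], "spin": 0}
  jaw: 0.091

```text
time_s: 25.62
ee_pos: [554.0, 19.0, 128.8]
ee_rot: [180.0, 0.0, 79.2]
force: [0.1, 0.8, -0.3]
gripper_width: 91.2
gripper_force: 0.0
```

>>> arm_command:
  motion:
    - {"offset": [0, 0, -0.02], "spin": 0}
    - {"offset": [0, 0, -0.05], "spin": 0}
    - {"offset": [0, 0, -0.05], "spin": 0}
    - {"offset": [0, 0, 0], "spin": 0}
    - {"offset": [0, 0, 0], "spin": 0}

```text
time_s: 26.25
ee_pos: [553.4, 19.0, 248.1]
ee_rot: [-179.9, 0.0, 79.2]
force: [-0.8, -0.3, -1.7]
gripper_width: 90.7
gripper_force: 0.0
```

```bash
python3 look.py w6; python3 go.py 633 -237.4 200 80.7 5
```

```text
[553.4  19.  248.1] [-1.7994e+02  2.0000e-02  7.9170e+01] 26.25 [-0.8  -0.29 -1.67]
lids
px [255. 157.] 174 z 112.0 ctr [559.9  48.7] size [ 0.6 60.1] ang 79.3
px [357. 358.] 134 z 110.9 ctr [ 650.9 -255.7] size [29.9 19.6] ang 79.3
tray
px [255.  37.] 5269 z 75.4 ctr [585.4 183.9] size [100.1  78.5] ang 78.9
px [436.  77.] 2061 z 55.6 ctr [803.2 106.8] size [127.7 129.3] ang 18.3
now [553.   19.  247.3] [-1.7984e+02  4.0000e-02  7.9170e+01] t 26.3 F [0.59 0.54 0.14] w 91.3
[-0.0474, 0.0253, 0.0095] -0.005
[-0.0475, 0.0251, 0.0095] -0.005
[-0.0476, 0.0248, 0.0095] -0.005
[-0.0478, 0.0246, 0.0095] -0.005
[-0.0479, 0.0243, 0.0095] -0.005
```

>>> arm_command:
  motion:
    - {"offset": [-0.0474, 0.0253, 0.0095], "spin": -0.005}
    - {"offset": [-0.0475, 0.0251, 0.0095], "spin": -0.005}
    - {"offset": [-0.0476, 0.0248, 0.0095], "spin": -0.005}
    - {"offset": [-0.0478, 0.0246, 0.0095], "spin": -0.005}
    - {"offset": [-0.0479, 0.0243, 0.0095], "spin": -0.005}

```text
time_s: 26.92
ee_pos: [633.2, -238.8, 198.6]
ee_rot: [-179.8, -0.1, 80.6]
force: [-0.5, 1.1, 0.7]
gripper_width: 91.0
gripper_force: 0.0
```

>>> arm_command:
  motion:
    - {"offset": [0, 0, 0], "spin": 0}
    - {"offset": [0, 0, 0], "spin": 0}
    - {"offset": [0, 0, 0], "spin": 0}
    - {"offset": [0, 0, 0], "spin": 0}

```text
time_s: 27.42
ee_pos: [633.6, -236.3, 201.7]
ee_rot: [180.0, 0.0, 80.7]
force: [-0.2, 0.5, 0.1]
gripper_width: 90.9
gripper_force: 0.0
```

```bash
python3 look.py w7; python3 go.py 633 -237.4 78 80.7 1
```

```text
[ 633.6 -236.3  201.7] [179.97   0.    80.69] 27.425 [-0.17  0.45  0.13]
lids
px [374.  28.] 236 z 100.7 ctr [767.9 -94.1] size [65.3 27. ] ang 27.6
px [254. 198.] 4707 z 110.6 ctr [ 633.  -237.4] size [60.9 60.6] ang 80.9
px [465. 196.] 654 z 107.5 ctr [ 863.4 -275.5] size [42.2 89.9] ang 81.3
px [468. 212.] 132 z 110.5 ctr [ 859.  -289.8] size [ 7.4 25.4] ang 89.1
tray
px [136.   4.] 627 z 59.7 ctr [547.  -16.6] size [ 6.6 78.9] ang 79.4
px [367.  14.] 838 z 60.6 ctr [771.  -69.1] size [31.7 56. ] ang 34.1
px [427. 191.] 1141 z 64.2 ctr [ 838.2 -274.6] size [80.  25.7] ang 42.3
now [ 633.7 -236.4  201.8] [1.7997e+02 1.0000e-02 8.0680e+01] t 27.475 F [ 0.07 -0.5   0.18] w 91.1
[-0.0011, -0.0005, 0.1238] -0.0
```

>>> arm_command:
  motion:
    - {"offset": [-0.0011, -0.0005, 0.05], "spin": 0}
    - {"offset": [0, 0, 0.045], "spin": 0}
    - {"offset": [0, 0, 0.022], "spin": 0}
    - {"offset": [0, 0, 0.006], "spin": 0}
    - {"offset": [0, 0, 0], "spin": 0}

```text
time_s: 28.1
ee_pos: [633.4, -238.4, 79.0]
ee_rot: [179.9, 0.0, 80.6]
force: [-1.0, -0.5, -0.4]
gripper_width: 91.1
gripper_force: 0.0
```

>>> arm_command:
  motion:
    - {"offset": [0, 0, 0], "spin": 0}
    - {"offset": [0, 0, 0], "spin": 0}
    - {"offset": [0, 0, 0], "spin": 0}
    - {"offset": [0, 0, 0], "spin": 0}
    - {"offset": [0, 0, 0], "spin": 0}
  jaw: 0.05
  newtons: 20

```text
time_s: 28.72
ee_pos: [633.1, -238.6, 78.7]
ee_rot: [180.0, 0.0, 80.6]
force: [-0.7, 0.4, 3.0]
gripper_width: 60.2
gripper_force: 20.0
```

>>> arm_command:
  motion:
    - {"offset": [0, 0, 0], "spin": 0}
    - {"offset": [0, 0, 0], "spin": 0}

```text
time_s: 28.98
ee_pos: [633.1, -238.6, 78.7]
ee_rot: [180.0, 0.0, 80.6]
force: [-1.6, -0.5, 5.2]
gripper_width: 60.1
gripper_force: 20.0
```

>>> arm_command:
  motion:
    - {"offset": [0, 0, -0.02], "spin": 0}
    - {"offset": [0, 0, -0.05], "spin": 0}
    - {"offset": [0, 0, -0.055], "spin": 0}
    - {"offset": [0, 0, -0.055], "spin": 0}
    - {"offset": [0, 0, -0.02], "spin": 0}

```text
time_s: 29.6
ee_pos: [634.1, -238.9, 282.0]
ee_rot: [179.7, 0.1, 80.6]
force: [0.2, -0.4, -0.2]
gripper_width: 60.0
gripper_force: 20.0
```

```bash
python3 go.py 640 60 285 80 6; python3 go.py 593.4 226.2 285 79.2 10 | tail -1
```

```text
now [ 634.1 -238.9  282. ] [1.7965e+02 7.0000e-02 8.0610e+01] t 29.6 F [ 0.19 -0.41 -0.23] w 60.0
[0.0493, -0.0072, -0.0005] 0.002
[0.0493, -0.0072, -0.0005] 0.002
[0.0493, -0.0073, -0.0005] 0.002
[0.0493, -0.0074, -0.0005] 0.002
[0.0493, -0.0075, -0.0005] 0.002
[0.0492, -0.0076, -0.0005] 0.002
[0.045, -0.0126, -0.0003] 0.002
```

>>> arm_command:
  motion:
    - {"offset": [0.0462, -0.0114, 0], "spin": 0.0025}
    - {"offset": [0.0462, -0.0114, 0], "spin": 0.0025}
    - {"offset": [0.0462, -0.0114, 0], "spin": 0.0025}
    - {"offset": [0.0462, -0.0114, 0], "spin": 0.0025}
    - {"offset": [0.0462, -0.0114, 0], "spin": 0.0025}

```text
time_s: 30.22
ee_pos: [615.3, 0.3, 277.4]
ee_rot: [-179.9, 0.0, 79.9]
force: [-0.1, -0.4, -0.8]
gripper_width: 60.1
gripper_force: 20.0
```

>>> arm_command:
  motion:
    - {"offset": [0.0462, -0.0114, 0], "spin": 0.0025}
    - {"offset": [0.0462, -0.0114, 0], "spin": 0.0025}
    - {"offset": [0.0462, -0.0114, 0], "spin": 0.0025}
    - {"offset": [0.0462, -0.0114, 0], "spin": 0.0025}
    - {"offset": [0.0462, -0.0114, 0], "spin": 0.0025}

```text
time_s: 30.85
ee_pos: [600.9, 237.8, 277.3]
ee_rot: [-179.9, 0.0, 79.2]
force: [-0.1, -0.4, -1.1]
gripper_width: 59.7
gripper_force: 20.0
```

>>> arm_command:
  motion:
    - {"offset": [0, 0, 0], "spin": 0}
    - {"offset": [0, 0, 0], "spin": 0}
    - {"offset": [0, 0, 0], "spin": 0}

```text
time_s: 31.22
ee_pos: [601.4, 235.1, 278.0]
ee_rot: [-180.0, 0.0, 79.1]
force: [0.3, 0.3, 0.1]
gripper_width: 60.1
gripper_force: 20.0
```

```bash
python3 look.py w8; python3 go.py 595.3 237.9 180 79.2 1
```

```text
[601.4 235.1 278. ] [-1.7999e+02  4.0000e-02  7.9090e+01] 31.225 [0.32 0.27 0.05]
lids
px [116.  32.] 841 z 111.9 ctr [468.3 449.8] size [59.9 50.2] ang 47.3
tray
px [135.  43.] 622 z 65.7 ctr [477.6 440.3] size [62.  26.1] ang 43.9
px [249. 153.] 1693 z 52.2 ctr [599.7 259.2] size [34.7 78.4] ang 79.1
px [414. 208.] 659 z 56.9 ctr [816.4 139.3] size [ 59.4 126.7] ang 68.1
now [601.5 235.1 278.2] [1.800e+02 2.000e-02 7.908e+01] t 31.275 F [-0.54  1.08  0.26] w 60.4
[0.0016, -0.0066, 0.0982] -0.002
```

>>> arm_command:
  motion:
    - {"offset": [0.0006, -0.0066, 0.02], "spin": 0}
    - {"offset": [0, 0, 0.04], "spin": 0}
    - {"offset": [0, 0, 0.04], "spin": 0}
    - {"offset": [0, 0, 0], "spin": 0}
    - {"offset": [0, 0, 0], "spin": 0}

```text
time_s: 31.9
ee_pos: [596.0, 237.9, 180.0]
ee_rot: [179.9, -0.1, 79.1]
force: [0.0, 0.4, -1.2]
gripper_width: 60.6
gripper_force: 20.0
```

```bash
python3 look.py w9; python3 go.py 595.1 236.9 131.5 79.2 1
python3 - <<'E'
from h import *
P=np.load('wP.npy')
a=np.radians(79.2);yl=np.array([np.cos(a),np.sin(a)]);xl=np.array([yl[1],-yl[0]])
L=P[...,:2]-[567.6,92.5];lx,ly=L@xl,L@yl;Z=P[...,2]
m=(Z>170)&(Z<225)&(ly>140)&(ly<185)&(abs(lx)<36);print('held',ly[m].max(),np.percentile(lx[m],[1,99]))
m=(Z>40)&(Z<80)&(ly>160)&(ly<220)&(abs(lx)<60);print('tray end',np.percentile(ly[m],[1,99]),np.percentile(lx[m],[1,99]))
m=(Z>90)&(Z<170)&(ly>165)&(ly<200)&(abs(lx)<36);print('front face',m.sum(),np.median(ly[m]) if m.any() else '')
E
```

```text
[596.  237.9 180. ] [ 1.7986e+02 -8.0000e-02  7.9120e+01] 31.9 [ 0.03  0.44 -1.16]
lids
px [73. 19.] 994 z 111.0 ctr [465.6 434.7] size [56.7 23.5] ang 0.4
px [254. 168.] 290 z 112.5 ctr [602.1 268.5] size [ 1.3 60.1] ang 79.2
tray
px [104.  26.] 1140 z 65.2 ctr [477.1 437.8] size [60.4 23.6] ang 38.0
px [253. 158.] 1473 z 60.0 ctr [601.1 266.9] size [19.8 78.6] ang 80.0
now [596.3 238.2 180.5] [ 1.798e+02 -1.200e-01  7.913e+01] t 31.95 F [-0.35 -0.09 -0.48] w 60.2
[-0.0015, -0.0009, 0.049] -0.001
held 180.00641779293133 [-34.2838744   34.29009403]
tray end [170.73667854 186.93135349] [-38.43415858  38.73896454]
front face 1666 179.53810634234082
```

View pics/w9.png

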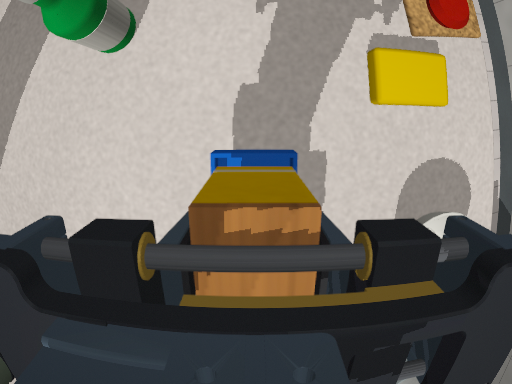

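The tray's far end is visible squarely ahead of the held tin at (254,160); the tin sits 1.5 mm too far out. Correct and lower.

>>> arm_command:
  motion:
    - {"offset": [-0.0014, -0.0008, 0.005], "spin": 0}
    - {"offset": [0, 0, 0.014], "spin": 0}
    - {"offset": [0, 0, 0.015], "spin": 0}
    - {"offset": [0, 0, 0.01], "spin": 0}
    - {"offset": [0, 0, 0.003], "spin": 0}

```text
time_s: 32.58
ee_pos: [593.3, 236.7, 129.8]
ee_rot: [-179.9, 0.1, 79.2]
force: [0.1, 0.8, 0.3]
gripper_width: 60.3
gripper_force: 20.0
```

>>> arm_command:
  motion:
    - {"offset": [0, 0, 0], "spin": 0}
    - {"offset": [0, 0, 0], "spin": 0}
    - {"offset": [0, 0, 0], "spin": 0}

```text
time_s: 32.95
ee_pos: [594.1, 237.0, 131.7]
ee_rot: [179.9, -0.0, 79.2]
force: [0.2, 0.2, -0.9]
gripper_width: 60.0
gripper_force: 20.0
```

>>> arm_command:
  motion:
    - {"offset": [0, 0.0005, 0.0013], "spin": 0}
    - {"offset": [0, 0, 0], "spin": 0}
    - {"offset": [0, 0, 0], "spin": 0}

```text
time_s: 33.33
ee_pos: [594.3, 236.8, 129.9]
ee_rot: [180.0, 0.0, 79.2]
force: [-0.4, -0.0, -0.8]
gripper_width: 60.0
gripper_force: 20.0
```

>>> arm_command:
  motion:
    - {"offset": [0, 0, 0.0004], "spin": 0}
    - {"offset": [0, 0, 0], "spin": 0}
    - {"offset": [0, 0, 0], "spin": 0}

```text
time_s: 33.7
ee_pos: [594.4, 236.8, 129.7]
ee_rot: [180.0, -0.0, 79.2]
force: [-0.5, 0.9, 1.0]
gripper_width: 60.0
gripper_force: 20.0
```

>>> arm_command:
  motion:
    - {"offset": [0, 0, 0], "spin": 0}
    - {"offset": [0, 0, 0], "spin": 0}
    - {"offset": [0, 0, 0], "spin": 0}
    - {"offset": [0, 0, 0], "spin": 0}
    - {"offset": [0, 0, 0], "spin": 0}
  jaw: 0.091

```text
time_s: 34.33
ee_pos: [594.4, 236.8, 129.5]
ee_rot: [180.0, 0.0, 79.2]
force: [-0.9, 1.0, 0.5]
gripper_width: 90.9
gripper_force: 0.0
```

>>> arm_command:
  motion:
    - {"offset": [0, 0, -0.02], "spin": 0}
    - {"offset": [0, 0, -0.05], "spin": 0}
    - {"offset": [0, 0, -0.055], "spin": 0}
    - {"offset": [0, 0, -0.03], "spin": 0}
    - {"offset": [0, 0, 0], "spin": 0}

```text
time_s: 34.95
ee_pos: [595.4, 237.2, 287.5]
ee_rot: [179.7, -0.2, 79.2]
force: [-0.4, -0.1, -0.7]
gripper_width: 91.1
gripper_force: 0.0
```

>>> arm_command:
  motion:
    - {"offset": [0, -0.05, -0.02], "spin": 0}
    - {"offset": [0, -0.06, 0], "spin": 0}
    - {"offset": [0, -0.05, 0], "spin": 0}
    - {"offset": [0, 0, 0], "spin": 0}
    - {"offset": [0, 0, 0], "spin": 0}

```text
time_s: 35.58
ee_pos: [437.4, 266.8, 303.5]
ee_rot: [-180.0, 0.1, 79.2]
force: [-0.1, 0.6, 0.1]
gripper_width: 90.8
gripper_force: 0.0
```

Run:
```python
from h import *
for c in ('top','side'):
    im,d=env.grab_frame(c)
    if c=='top': T=im
    else: Sd=im
cv2.imwrite('pics/fin.png',np.hstack([cv2.resize(T[140:260,150:310],(400,300)),cv2.resize(Sd[80:290,150:430],(400,300))]))
print(env.state()['time_s'])
```

```text
35.675
```

View pics/fin.png

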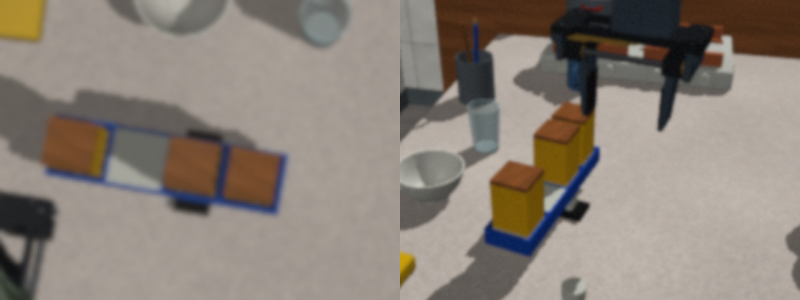

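All three tins stand in their wells (left panel at (72,145), (192,165), (252,177)), the caddy is level and unmoved, and the gripper is clear.

```bash
python3 -c "
from workcell import env
print(env.job_done())"
```

```text
the job is handed in; nothing more can be done
None
```

The job is handed in at about 36 s: the heaviest tin went into the middle well first, then the middling one into the short-arm well and the lightest into the long-arm well, and the last picture shows all three upright and the caddy level.

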